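Set a tilting pipe cradle to its cutting angle on a block stack

ROBOT

A 6-joint arm with a two-finger parallel gripper is mounted at the origin on the work surface. World frame = base frame: x ahead of the robot, y to its left, z up, the work surface at z = 0. Lengths are in m, angles in degrees, forces in N, time in s.
With the tool pointing down it reaches from about 0.3 to 0.75 m from the base axis. Payload 8.5 kg.
Tool frame: the origin (TCP) lies at the very end of the fingers, on their centre line; the grasp point (between the pads) lies 19 mm behind it; x points along the fingers, y is the direction in which the jaws open and shut, and the axes are right-handed (so a half turn about x gives the same grasp; the last joint's range is limited). The gripper opens to 85 mm and grips with 20 to 120 N. Pads are 22 mm wide; open, the fingers measure 114 mm over their backs; the gripper's body (76 mm by 85 mm) begins 54 mm behind the grasp point. The pads swing forward as they close: fully open they stand 13 mm farther back than shut.
Start: joints at [-82.58, 21.807, 74.336, -0, 83.858, -12.336], TCP at [0.186, -0.518, 0.231] pointing down, gripper open.
Joint ranges: [-178.18, 178.18], [-50.72, 133.34], [12.68, 142.11], [-81.47, 261.47], [9.98, 163.14], [-165.26, 165.26]. Speed limits (degrees/s): [136.94, 136.94, 180, 180, 180, 180].

INTERFACE

Orientations are given as a 3x3 rotation matrix whose columns are the frame's x, y, z axes.
In Python, from rig import env, eyes, close_job gives the robot as it stands.
- The arm moves only by the shell command python3 -m pendant 'ROWS' [OPENING] [FORCE]. ROWS is a JSON object of lists of equal length, an entry for each row: "travel": the shift along the world's x, y, z in mm, a list of three; "delta_rot": the turn, a rotation vector about the world's x, y, z in rad, a list of three. In form: {"travel": [[x, y, z], ...], "delta_rot": [[wx, wy, wz], ...]}. A call has 1 to 20 rows; each row shifts and turns the commanded pose from where the row before left it; what a row does not reach is not made up. A row lasts 1/12 s, in which the tool goes at most 41.7 mm and 7.16 degrees, less where a joint would pass 70% of its speed; a pose out of reach is approached as far as the arm can. A call with a gripper value outside its range is refused whole. OPENING is the finger opening in mm, from 0 to 85.4, set as the call begins (- or left out, the last holds). The fingers move at their own pace and stop on an object; FORCE is the grip in N (left out, the last holds). Time passes only in rows, so rows that do not move let the fingers close. It gives the time, the measured TCP pose, the force and the opening at its end, in the units of the state.
- env.observe(): the state, without advancing time (a new reading comes with each control period).
- eyes.get_image(name): name is "scene" or "side" or "wrist"; returns the picture (480x640x3 uint8, red, green, blue); there is no depth.
- eyes.camera_model(name): a dict with "vfov" (degrees; the focal length in pixels is half the picture's height over the tangent of half this angle, whatever the lens; pixels are square), "cx", "cy" (the principal point, pixels), "pose" (4x4, takes a point from camera to world coordinates). Camera axes: x right, y up, looking along -z (the intrinsics and any distortion apply to the point x, -y, -z); pixel columns grow to the right and rows downward; lengths in m; the calibration is good to about 2 mm. The wrist camera is an equidistant fisheye: a pixel r from the principal point sees the ray r / f radians off the axis. A picture is of the moment at which its call begins: read the wrist's pose just before it. camera_model takes no time and is no camera call; for the wrist camera it gives the pose at the moment of the call.
- close_job(): hands the job in, once; it reports no verdict.
The state is a dict: "time_s": time; "q": joint angles; "qvel": joint speeds; "joint_efforts": joint torques, N m; "position": TCP position; "tool_rot": TCP orientation; "ft_force": force on the tool from outside, world axes, zero at the start; "wrist_torque": the same for the moment, N m; "grip_width": finger opening in m.
Only numpy, scipy, OpenCV 4.12 (cv2) and the standard library are available. Lean on these libraries where they do the work, as an engineer would, in place of code of your own. Each camera call takes 0.05 s, during which the arm holds its last target. There are 200 camera calls.

TASK

Set the tilting pipe cradle to its cutting angle with the taller of the two aluminium block stacks. Raise the cradle by its side bar until the roller is well above the stack's height (the stiff hinge keeps it up), lay the stack flat and square in the middle of the foot and slide it in, under the roller, fully home against the stop; then bring the cradle down gently, without forcing it, until the roller rests on the stack, and let go. Leave the low stack, the pipe coupling and the hacksaw alone.

Things in the scene. Friction and masses are not known exactly. Their poses are not given: they have to be found in the camera images.
- foot: Fixed grey foot of the cradle: level slab 230 (x) by 150 (y) mm, 14 thick. Origin: centre of its underside, on the bench. Its +x points roughly to the robot's left, to the hinge, whose axis lies along y at x=+90, 55 mm above the bench; the stack goes in from -x. Slab top clear from x=-115 to the stop. Tall stack when home: middle at x=-50, y=0, 41.5 above the bench, near end at x=-110.
- stop_face (a point): Middle of the face, looking to the foot's -x, of the dark stop block that stands on the slab under the cradle: at x = +10 mm of the foot; the block is 70 mm wide and 22 mm high above the slab. The far end of the stack butts against it.
- cradle (a joint): Angle of the cradle (rad): 0 level, grows as the free (-x) end rises, at most 0.5. Stiff hinge: stays where it is left; about 14 N at the bar to raise, 5 N to lower. The roller touches the tall stack's top at 0.305; at 0.45 it is 21 mm above it. The cradle is a steel plate 12 mm thick, its mid-plane through the hinge axis, reaching 165 mm from it, 146 mm wide at the free half.
- pipe_end (a point): Centre of the near end of the black pipe, 62 mm across, clamped along the cradle's middle: 215 mm from the hinge, 39 mm above the plate's mid-plane, 50 mm past the plate's free edge. It roofs over the near end of the stack in place, so an upright tool there strikes it: hold the stack about 22 mm from its near end, the tool leaning back about 45 degrees towards the foot's -x.
- bar_grip (a point): Middle of the free length of the side bar: round steel, 16 mm in diameter, sticking out of the cradle's +y side (towards the robot) along y, gripped from above. 150 mm from the hinge axis in the plate's mid-plane, at y = +135 mm of the foot; free from y = +79 to +178 mm. Its x and z axes tilt with the cradle.
- roller_mid (a point): Steel roller fixed under the cradle's free end, 24 mm in diameter, 70 mm long along y. The point is its centre, 150 mm from the hinge axis along the plate and 20 mm under the plate's mid-plane.
- tall_stack_mid (a point): Centre of the taller block stack: three aluminium plates fixed together into one bar 120 mm long (its x), 40 mm wide (its y), 55 mm high, about 0.55 kg, lying loose on the bench; half-way up (27.5 mm above its underside). Its two ends are alike.
- low_stack_mid (a point): Bystander: centre of the lower block stack, 120 mm by 40 mm, 30 mm high, otherwise like the tall one. The two may be in each other's place.
- coupling: Bystander: white plastic pipe coupling, a loose tube standing upright, 60 mm in diameter, 60 mm high; origin at the centre of its underside.
- hacksaw: Bystander: hacksaw with blue frame lying on the bench left of the cradle, about 330 mm by 100 mm, 24 mm high; origin at the middle of its blade, on the bench.

How it is judged (in metres and radians):
On the way, in this order (a step that is already met when the one before it is completed fails the run):
1. the cradle is raised so that its roller is more than 5 mm above the height of the tall stack, the stack not yet under it (value of joint cradle above 0.345 rad and horizontal distance between tall_stack_mid and foot above 0.12 m), for 0.2 s.
2. the tall stack lies flat on the foot, home against the stop (its middle within 5 mm of its place along the foot and 15 mm across), while the roller is still clear above it (x of tall_stack_mid in the frame of foot between -0.055 and -0.045 m and y of tall_stack_mid in the frame of foot between -0.015 and 0.015 m and z of tall_stack_mid in the frame of foot between 0.039 and 0.044 m and angle between the x axis of tall_stack_mid and the x axis of foot, either way round below 0.12 rad and angle between tall_stack_mid's own z axis and vertical below 0.04 rad and value of joint cradle above 0.33 rad), for 0.2 s.
At the end, for the whole second after the job is handed in: Tall stack flat on the foot, middle within 5 mm of home along it and 15 mm across, square within 0.12 rad; cradle still, at 0.290 to 0.320 rad, its roller resting on the stack (over 0.3 N); low stack, coupling and hacksaw within 30 mm of where they stood (x of tall_stack_mid in the frame of foot between -0.055 and -0.045 m and y of tall_stack_mid in the frame of foot between -0.015 and 0.015 m and z of tall_stack_mid in the frame of foot between 0.039 and 0.044 m and angle between the x axis of tall_stack_mid and the x axis of foot, either way round below 0.12 rad and angle between tall_stack_mid's own z axis and vertical below 0.04 rad and value of joint cradle between 0.29 and 0.32 rad and contact force between cradle and tall_stack above 0.3 N and velocity of joint cradle between -0.02 and 0.02 rad/s and distance of each of low_stack_mid, coupling, hacksaw from where it was at the start of the episode below 0.03 m); the robot touches nothing.
It fails at once if the roller is forced onto the stack with more than 60 N (contact force between cradle and tall_stack above 60 N).
It fails at once if a bystander is moved more than 30 mm (distance of any of low_stack_mid, coupling, hacksaw from where it was at the start of the episode above 0.03 m).
It also fails if it takes over 64 s, if anything falls off the work surface, if the arm or the gripper's body presses on something with over 40 N, if the wrist force passes 120 N, or if a joint passes its speed limit or range.

## Working session

There is one attempt and no reset: what is moved stays moved. The work goes in short steps, Python scripts to look and compute and a shell command to move; the robot and the scene stay as the last step left them, time stands still between calls to the robot, and variables do not carry over. Pictures are saved under pics/ and viewed, about 8 in all and at most 12, crops included, and the job is handed in when it is done.

```bash
mkdir -p pics; ls
python3 - <<'E'
from rig import env, eyes
import cv2,numpy as np
np.set_printoptions(precision=4,suppress=True)
for n in ["scene","side"]:
    im=eyes.get_image(n); cv2.imwrite(f"pics/{n}0.png",im[:,:,::-1]); print(n,eyes.camera_model(n))
s=env.observe(); print(s)
E
```

```text
pics
scene {'vfov': 50.04724699156491, 'cx': 313.21332768549354, 'cy': 250.8543686818453, 'pose': array([[-0.3021, -0.6838,  0.6642,  1.3599],
       [ 0.9532, -0.208 ,  0.2194,  0.3035],
       [-0.0118,  0.6994,  0.7146,  0.9309],
       [ 0.    ,  0.    ,  0.    ,  1.    ]])}
side {'vfov': 57.97914292316472, 'cx': 320.4314150025964, 'cy': 237.74194149211826, 'pose': array([[-0.8007,  0.297 , -0.5203,  0.0839],
       [-0.5991, -0.3955,  0.6962,  0.6871],
       [ 0.001 ,  0.8691,  0.4946,  0.5667],
       [ 0.    ,  0.    ,  0.    ,  1.    ]])}
{'time_s': 0.1, 'q': array([-82.5809,  21.8385,  74.3781,  -0.001 ,  83.858 , -12.3365]), 'qvel': array([-0.013 ,  0.0369, -0.0603, -0.0597, -0.0117,  0.074 ]), 'joint_efforts': array([  0.0039, -44.9221, -23.1653,  -0.0001,   0.0037,   0.    ]), 'position': array([ 0.1859, -0.5174,  0.2308]), 'tool_rot': array([[-0.0002,  0.338 , -0.9411],
       [ 0.0013, -0.9411, -0.338 ],
       [-1.    , -0.0013, -0.0003]]), 'ft_force': array([-0.4637,  0.0873, -0.1782]), 'wrist_torque': array([ 0.0146, -0.021 , -0.0212]), 'grip_width': 0.08558375390360988}
```

View pics/scene0.png

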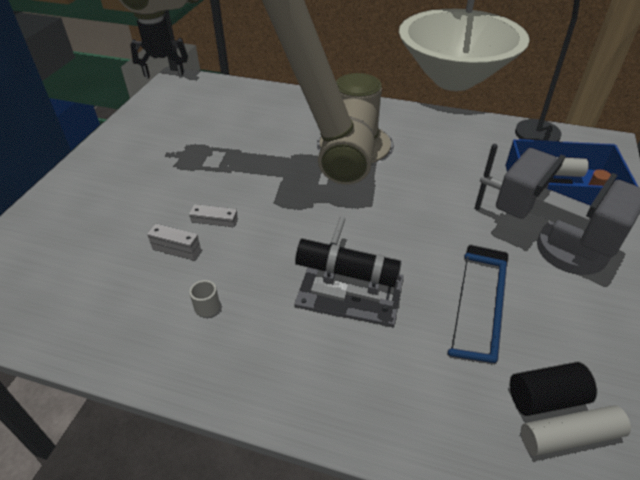

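View pics/side0.png

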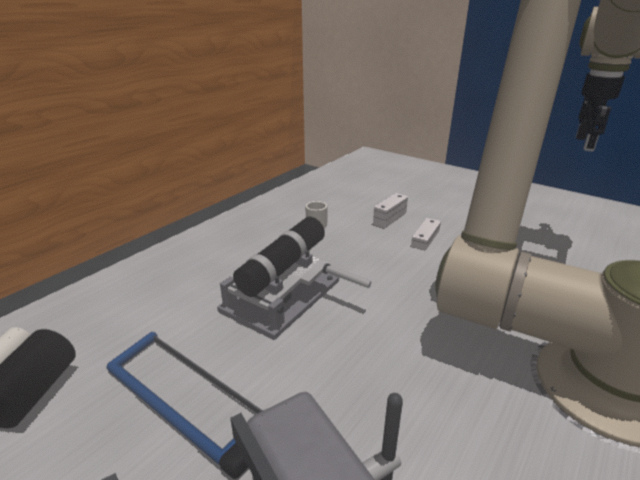

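The scene shows the tall stack at about (175,240) and the low one at (213,214). The coupling is at (205,298), the cradle at (350,280) with its bar tip at (340,222), and the saw at (480,300). Next I'll enlarge these areas to get accurate pixels.

```bash
cat > h.py <<'E'
import numpy as np,cv2
from rig import env,eyes
np.set_printoptions(precision=4,suppress=True)
def ray(name,px,m=None):
    m=m or eyes.camera_model(name); f=240/np.tan(np.radians(m["vfov"])/2)
    u=(px[0]-m["cx"])/f; v=(px[1]-m["cy"])/f
    if name=="wrist":
        r=np.hypot(u,v); k=np.sin(r)/max(r,1e-9); d=np.array([u*k,-v*k,-np.cos(r)])
    else: d=np.array([u,-v,-1])
    P=np.array(m["pose"]); d=P[:3,:3]@d
    return P[:3,3],d/np.linalg.norm(d)
def plane(name,px,z,m=None):
    o,d=ray(name,px,m); return o+d*(z-o[2])/d[2]
def tri(rs):
    A=sum(np.eye(3)-np.outer(d,d) for o,d in rs); b=sum((np.eye(3)-np.outer(d,d))@o for o,d in rs)
    return np.linalg.solve(A,b)
E
python3 - <<'E'
import cv2,numpy as np
im=cv2.imread("pics/scene0.png")
def crop(x0,y0,w,h,s):
    c=cv2.resize(im[y0:y0+h,x0:x0+w],None,fx=s,fy=s,interpolation=cv2.INTER_CUBIC)
    c=cv2.convertScaleAbs(c,alpha=1.3)
    for x in range(0,w,10): cv2.putText(c,str(x0+x),(x*s,8),0,.3,(0,0,255)); cv2.line(c,(x*s,10),(x*s,15),(0,0,255))
    for y in range(0,h,10): cv2.putText(c,str(y0+y),(0,y*s+4),0,.3,(0,0,255)); cv2.line(c,(20,y*s),(25,y*s),(0,0,255))
    return c
a=crop(288,215,130,112,5); b=crop(140,195,130,70,5)
cv2.imwrite("pics/cA.png",a)
cv2.imwrite("pics/cB.png",b)
E
```

```text
(no output)
```

View pics/cA.png

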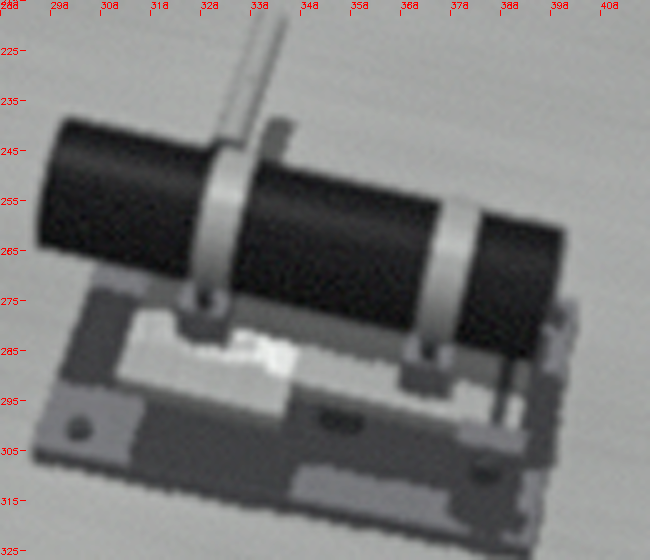

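View pics/cB.png

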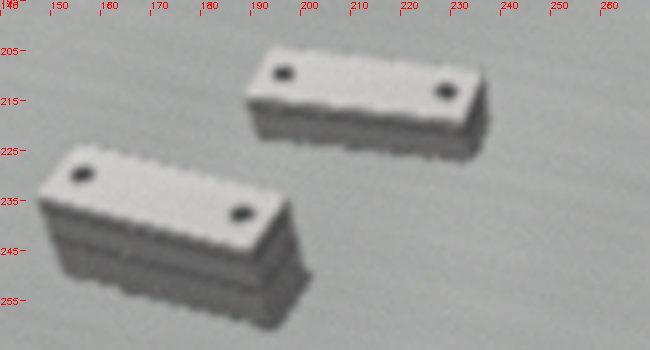

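The crops show the foot's front-left top corner at about (295,304) and front-right at about (394,325). The tall stack's top corners are at about (147.6,234.6), (156,224), (198,235) and (190,245). The left-hand stack has three plates, so it is the tall one.

Run:
```python
from h import *
c=lambda x,y,o:(o[0]+x/5-.4,o[1]+y/5-.4)
A=(288,215);B=(140,195)
for n,p in [("FLtop",(37,443)),("FRtop",(532,538)),("Lback",(97,262)),("holeL",(80,430)),("holeR",(485,472))]:
    print(n,plane("scene",c(*p,A),.014))
T=np.array([plane("scene",c(*p,B),.055)[:2] for p in [(38,198),(82,146),(290,198),(250,250)]])
print(T,T.mean(0),"L",[np.linalg.norm(T[i]-T[i-1]) for i in range(4)], "yaw",np.degrees(np.arctan2(*(T[2]+T[3]-T[0]-T[1])[::-1])))
print("holes",[plane("scene",c(*p,B),.055) for p in [(82,174),(242,214)]])
L=np.array([plane("scene",c(*p,B),.03)[:2] for p in [(247,97),(270,47),(486,72),(465,122)]]);print("low",L.mean(0))
im=cv2.imread("pics/side0.png")[200:350,200:400]
print("bar tip",tri([ray("scene",(342,217)),ray("side",(369,283))]))
print("pipe end", tri([ray("scene",(298,251)),ray("side",(316,230))]))
print("coupling",plane("scene",(204,288),.06))
```

```text
FLtop [0.6783 0.0327 0.014 ]
FRtop [0.6647 0.2576 0.014 ]
Lback [0.5642 0.0242 0.014 ]
holeL [0.6654 0.049  0.014 ]
holeR [0.635  0.2303 0.014 ]
[[ 0.6104 -0.376 ]
 [ 0.5703 -0.3744]
 [ 0.5741 -0.2562]
 [ 0.6128 -0.2583]] [ 0.5919 -0.3162] L [np.float64(0.11778345066810808), np.float64(0.04022380825154193), np.float64(0.11826837190167695), np.float64(0.03874214553070795)] yaw 88.51118095922128
holes [array([ 0.5886, -0.3639,  0.055 ]), array([ 0.5913, -0.2737,  0.055 ])]
low [ 0.4604 -0.2727]
bar tip [0.424  0.072  0.0682]
pipe end [0.5996 0.0154 0.1033]
coupling [ 0.7311 -0.161   0.06  ]
```

```bash
python3 -m pendant '{"travel":[[15,32,0],[15,32,0],[15,32,0],[15,32,0],[15,32,0],[15,32,0],[15,32,0],[15,32,0],[15,32,0],[15,32,-5],[15,32,-5],[15,32,-10],[15,32,-10],[15,32,-10],[15,32,-10],[15,32,-10],[15,32,-10],[15,32,0],[10,14,0],[0,0,0]],"delta_rot":[[0,0,-0.0158],[0,0,-0.0158],[0,0,-0.0158],[0,0,-0.0158],[0,0,-0.0158],[0,0,-0.0158],[0,0,-0.0158],[0,0,-0.0158],[0,0,-0.0158],[0,0,-0.0158],[0,0,-0.0158],[0,0,-0.0158],[0,0,-0.0158],[0,0,-0.0158],[0,0,-0.0158],[0,0,-0.0158],[0,0,-0.0158],[0,0,-0.0158],[0,0,0],[0,0,0]]}' 85
python3 - <<'E'
from h import *
s=env.observe();print(s["q"],s["position"],s["tool_rot"],s["time_s"])
m=eyes.camera_model("wrist");print(m)
cv2.imwrite("pics/w1.png",eyes.get_image("wrist")[:,:,::-1])
E
```

```text
time_s: 1.77
position: [0.4669, 0.075, 0.1608]
tool_rot: [[-0.0, 0.064, -0.998], [0.001, -0.998, -0.064], [-1.0, -0.001, 0.0]]
ft_force: [-0.1, 0.4, 0.1]
grip_width: 0.0848
[-5.2816 18.1843 92.8493  0.0336 68.9741 81.0365] [0.4669 0.075  0.1608] [[-0.0001  0.064  -0.9979]
 [ 0.0006 -0.9979 -0.064 ]
 [-1.     -0.0006  0.    ]] 1.7667
{'vfov': 65.70646984690485, 'cx': 319.9697900230177, 'cy': 237.028868491524, 'pose': array([[ 0.0647,  0.9572,  0.282 ,  0.5387],
       [-0.9979,  0.0625,  0.0168,  0.0799],
       [-0.0016, -0.2825,  0.9593,  0.3039],
       [ 0.    ,  0.    ,  0.    ,  1.    ]])}
```

View pics/w1.png

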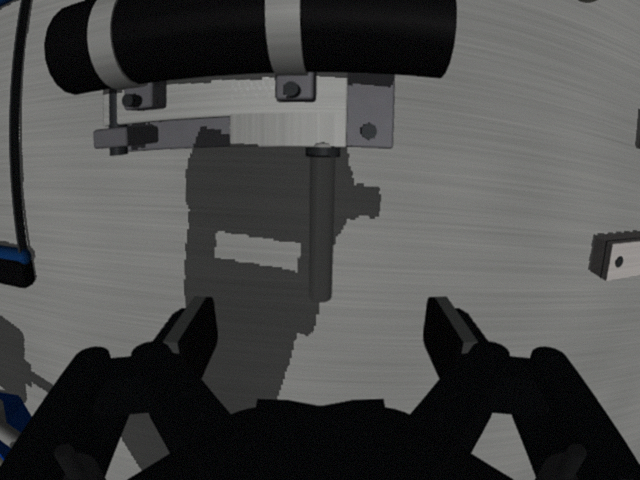

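The wrist view shows the bar from (321,152) to its tip at (322,298), between the fingers. The foot's robot-side edge runs from about (95,147) to (394,148), with a hole at (368,131).

Run:
```python
from h import *
for p in [(321,165),(321.5,225),(322,298)]: print("bar",[plane("wrist",p,z) for z in (.055,.063,.07)])
for p in [(394,148),(94,148),(368,131),(394,76)]: print("foot",plane("wrist",p,.014))
g=cv2.cvtColor(cv2.imread("pics/w1.png"),6)
for r in (180,220,270): print(r,g[r,300:345])
```

```text
bar [array([0.5148, 0.0766, 0.055 ]), array([0.5156, 0.0767, 0.063 ]), array([0.5162, 0.0767, 0.07  ])]
bar [array([0.4734, 0.0736, 0.055 ]), array([0.4755, 0.0737, 0.063 ]), array([0.4773, 0.0739, 0.07  ])]
bar [array([0.4178, 0.0696, 0.055 ]), array([0.4216, 0.0699, 0.063 ]), array([0.425 , 0.0701, 0.07  ])]
foot [0.5289 0.0201 0.014 ]
foot [0.5214 0.2771 0.014 ]
foot [0.5403 0.0418 0.014 ]
foot [0.5859 0.0245 0.014 ]
180 [55 55 51 51 59 55 53 54 53 48 43 41 43 48 44 46 50 52 52 49 52 52 49 51
 49 53 49 48 53 48 46 46 44 40 46 51 53 56 55 58 55 57 56 54 59]
220 [53 57 54 56 56 56 56 56 51 49 41 42 45 48 46 50 51 55 52 55 50 52 53 50
 52 53 51 51 49 47 44 42 42 43 53 55 55 52 53 58 56 56 57 53 50]
270 [ 53  56  53  54  56  50  55  56  50  45  44  46  46  47  49  53  53  53
  52  50  50  51  51  50  52  48  49  49  49  47  42  50  89 119 124 118
 120 120 120 120 121 123 120 122 123]
```

```bash
python3 -m pendant '{"travel":[[-1,-4,0],[0,0,-20],[0,0,-30],[0,0,-30],[0,0,-20],[0,0,-12],[0,0,-5],[0,0,0]],"delta_rot":[[0,0,0.004],[0,0,0],[0,0,0],[0,0,0],[0,0,0],[0,0,0],[0,0,0],[0,0,0]]}' 85
python3 -m pendant '{"travel":[[0,0,0],[0,0,0],[0,0,0],[0,0,0],[0,0,0],[0,0,0],[0,0,0],[0,0,0]],"delta_rot":[[0,0,0],[0,0,0],[0,0,0],[0,0,0],[0,0,0],[0,0,0],[0,0,0],[0,0,0]]}' 0 50
```

```text
time_s: 2.48
position: [0.4642, 0.0674, 0.0438]
tool_rot: [[-0.002, 0.063, -0.998], [0.0, -0.998, -0.063], [-1.0, -0.0, 0.002]]
ft_force: [-0.0, 0.9, -0.5]
grip_width: 0.085
time_s: 3.15
position: [0.4646, 0.074, 0.0445]
tool_rot: [[0.001, 0.062, -0.998], [0.01, -0.998, -0.062], [-1.0, -0.01, -0.002]]
ft_force: [3.8, 42.1, -1.2]
grip_width: 0.0145
```

```bash
python3 -m pendant '{"travel":[[0,3,0],[0,4,0],[0,0,0],[0,0,0]],"delta_rot":[[0,0,0],[0,0,0],[0,0,0],[0,0,0]]}'
```

```text
time_s: 3.48
position: [0.4646, 0.0743, 0.0445]
tool_rot: [[-0.001, 0.065, -0.998], [-0.002, -0.998, -0.065], [-1.0, 0.002, 0.001]]
ft_force: [-2.9, -8.6, 1.6]
grip_width: 0.0143
```

```bash
python3 -m pendant '{"travel":[[0,0.3,4],[0,0.4,4],[0,0.5,4],[0,0.5,4],[0,0.6,4],[0,0.7,4],[0,0.8,4],[0,0.9,4],[0,1,4],[0,1.1,4],[-0.2,1.2,4],[-0.2,1.3,4],[-0.2,1.4,4],[-0.2,1.5,4],[-0.2,1.6,4],[0,1,2],[0,0.5,1],[0,0,0],[0,0,0]],"delta_rot":[[0,0,0],[0,0,0],[0,0,0],[0,0,0],[0,0,0],[0,0,0],[0,0,0],[0,0,0],[0,0,0],[0,0,0],[0,0,0],[0,0,0],[0,0,0],[0,0,0],[0,0,0],[0,0,0],[0,0,0],[0,0,0],[0,0,0]]}'; python3 -c "
from h import *
cv2.imwrite('pics/s2.png',cv2.resize(eyes.get_image('side')[180:360,180:420,::-1],None,fx=3,fy=3))"
```

```text
time_s: 5.07
position: [0.4637, 0.0906, 0.1073]
tool_rot: [[-0.001, 0.064, -0.998], [-0.0, -0.998, -0.064], [-1.0, 0.0, 0.001]]
ft_force: [1.5, -2.4, -10.4]
grip_width: 0.0143
```

View pics/s2.png

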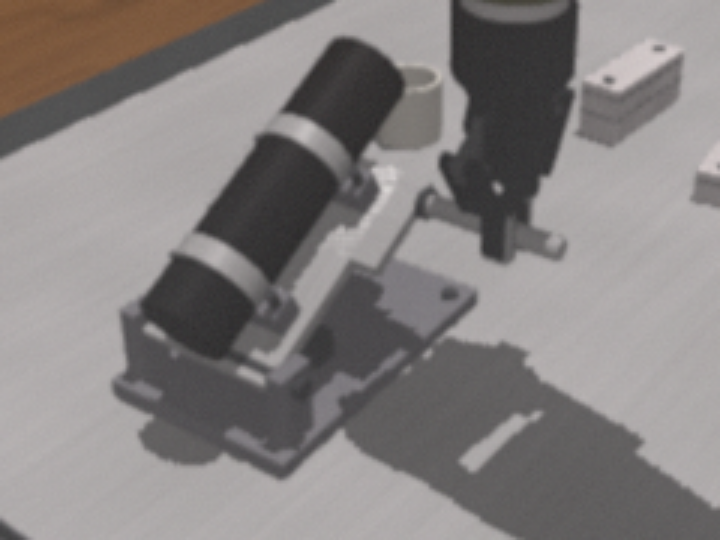

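The cradle is up at about 0.47 rad, gripped on the bar. I'll release, rise, and go above the tall stack. A 45° lean looks out of reach at the stack's current place, so I'll first carry it closer with the tool upright, then regrasp it tilted.

```bash
python3 -m pendant '{"travel":[[0,0,0],[0,0,0],[0,0,0],[0,0,0],[0,0,0],[0,0,0],[0,0,15],[0,0,25],[0,0,30]],"delta_rot":[[0,0,0],[0,0,0],[0,0,0],[0,0,0],[0,0,0],[0,0,0],[0,0,0],[0,0,0],[0,0,0]]}' 85
python3 -m pendant '{"travel":[[9,-29,0],[9,-29,0],[9,-29,0],[9,-29,0],[9,-29,0],[9,-29,0],[9,-29,0],[9,-29,0],[9,-29,0],[9,-29,0],[9,-29,0],[9,-29,0],[9,-29,0],[9,-29,0],[0,0,0],[0,0,0]],"delta_rot":[[0,0,0.1057],[0,0,0.1057],[0,0,0.1057],[0,0,0.1057],[0,0,0.1057],[0,0,0.1057],[0,0,0.1057],[0,0,0.1057],[0,0,0.1057],[0,0,0.1057],[0,0,0.1057],[0,0,0.1057],[0,0,0.1057],[0,0,0.1057],[0,0,0],[0,0,0]]}'
python3 - <<'E'
from h import *
s=env.observe();print(s["q"]);im=eyes.get_image("wrist")
cv2.imwrite("pics/w2.png",im[:,:,::-1])
E
```

```text
time_s: 5.87
position: [0.4631, 0.0907, 0.1773]
tool_rot: [[-0.003, 0.064, -0.998], [0.0, -0.998, -0.064], [-1.0, -0.001, 0.003]]
ft_force: [0.3, 0.1, -0.1]
grip_width: 0.0852
time_s: 7.2
position: [0.5897, -0.3165, 0.1764]
tool_rot: [[-0.001, 1.0, -0.029], [0.001, -0.029, -1.0], [-1.0, -0.001, -0.001]]
ft_force: [0.0, 1.1, -0.4]
grip_width: 0.0849
[-38.3363  36.2089  58.1813   0.0063  85.6676 -36.6973]
```

View pics/w2.png

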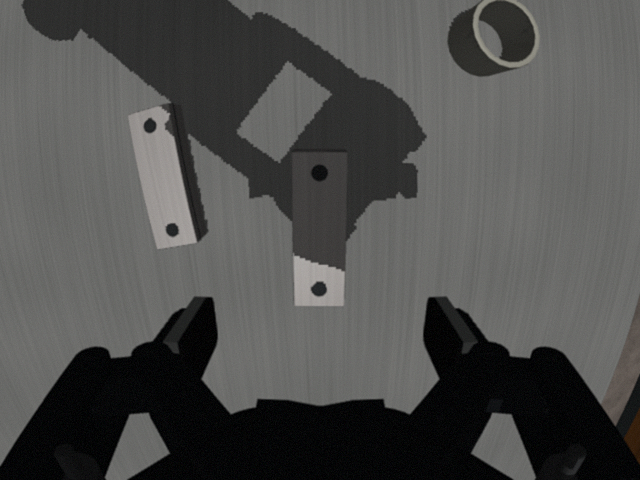

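The wrist view shows the tall stack centred between the jaws, with its holes at (319,173) and (319,289) and top corners at (292,152) to (344,305). The low stack is to the left at (165,178) and the coupling at (495,35).

Run:
```python
from h import *
P=[plane("wrist",p,.055)[:2] for p in [(319.5,173),(319,289),(292,152),(347,152),(344.5,305),(295,305)]]
print(np.array(P),np.mean(P[:2],0),np.mean(P[2:],0)); d=P[0]-P[1];print(np.degrees(np.arctan2(d[1],d[0])),np.linalg.norm(d))
s=env.observe();print(s["position"],eyes.camera_model("wrist")["pose"])
```

```text
[[ 0.5906 -0.2731]
 [ 0.5878 -0.3629]
 [ 0.5716 -0.2574]
 [ 0.6105 -0.2585]
 [ 0.6076 -0.3776]
 [ 0.5683 -0.3765]] [ 0.5892 -0.318 ] [ 0.5895 -0.3175]
88.16296072003072 0.08987139874022995
[ 0.5897 -0.3153  0.1768] [[ 0.9996  0.0263  0.0077  0.5918]
 [-0.0274  0.9592  0.2813 -0.2431]
 [ 0.0001 -0.2814  0.9596  0.3199]
 [ 0.      0.      0.      1.    ]]
```

```bash
python3 -m pendant '{"travel":[[0,-2,-30],[0,0,-35],[0,0,-35],[0,0,-28],[0,0,-18],[0,0,-12],[0,0,0],[0,0,0]],"delta_rot":[[0,0,0],[0,0,0],[0,0,0],[0,0,0],[0,0,0],[0,0,0],[0,0,0],[0,0,0]]}' 85
python3 -m pendant '{"travel":[[0,0,0],[0,0,0],[0,0,0],[0,0,0],[0,0,0],[0,0,0]],"delta_rot":[[0,0,0],[0,0,0],[0,0,0],[0,0,0],[0,0,0],[0,0,0]]}' 0 60
python3 -m pendant '{"travel":[[0,0,10],[0,0,20],[1,20,10],[2,25,0],[2,25,0],[2,25,0],[2,25,0],[2,25,0],[2,25,0],[2,25,0],[2,25,0],[2,20,0],[1,10,0],[0,0,-10],[0,0,-15],[0,0,-8],[0,0,-3],[0,0,0]],"delta_rot":[[0,0,0],[0,0,0],[0,0,0.01],[0,0,0.01],[0,0,0.01],[0,0,0.01],[0,0,0.01],[0,0,0.01],[0,0,0.01],[0,0,0.01],[0,0,0.01],[0,0,0.01],[0,0,0],[0,0,0],[0,0,0],[0,0,0],[0,0,0],[0,0,0]]}'
```

```text
time_s: 7.92
position: [0.5902, -0.3169, 0.0201]
tool_rot: [[0.0, 1.0, -0.026], [-0.0, -0.026, -1.0], [-1.0, 0.0, 0.0]]
ft_force: [0.2, -0.6, -0.9]
grip_width: 0.0848
time_s: 8.42
position: [0.5901, -0.3176, 0.0204]
tool_rot: [[0.001, 1.0, -0.027], [-0.001, -0.027, -1.0], [-1.0, 0.001, 0.001]]
ft_force: [-1.2, 0.7, 6.1]
grip_width: 0.0397
time_s: 9.92
position: [0.6094, -0.068, 0.0223]
tool_rot: [[-0.002, 0.997, 0.072], [0.001, 0.072, -0.997], [-1.0, -0.002, -0.001]]
ft_force: [-0.1, -0.7, -4.4]
grip_width: 0.0395
```

```bash
python3 -m pendant '{"travel":[[0,0,-1],[0,0,-1],[0,0,0],[0,0,0]],"delta_rot":[[0,0,0],[0,0,0],[0,0,0],[0,0,0]]}'
python3 -m pendant '{"travel":[[0,0,0],[0,0,0],[0,0,0],[0,0,0],[0,0,0],[0,0,20],[0,0,30],[0,0,30],[1,-10,0],[1,-10,0],[1,-10,0],[1,-10,0],[1,-10,0],[1,-10,0],[0,-10,0],[0,-10,0],[0,0,0],[0,0,0]],"delta_rot":[[0,0,0],[0,0,0],[0,0,0],[0,0,0],[0,0,0],[0,0,0],[0,0,0],[0,0,0],[0.0979,0.007,0],[0.0979,0.007,0],[0.0979,0.007,0],[0.0979,0.007,0],[0.0979,0.007,0],[0.0979,0.007,0],[0.0979,0.007,0],[0.0979,0.007,0],[0,0,0],[0,0,0]]}' 85
python3 - <<'E'
from h import *
print(env.observe()["q"]); cv2.imwrite("pics/w3.png",eyes.get_image("wrist")[:,:,::-1])
E
```

```text
time_s: 10.25
position: [0.6101, -0.0675, 0.0217]
tool_rot: [[0.001, 0.997, 0.073], [-0.0, 0.073, -0.997], [-1.0, 0.001, 0.0]]
ft_force: [0.7, -0.6, -4.6]
grip_width: 0.0393
time_s: 11.75
position: [0.6157, -0.1484, 0.1002]
tool_rot: [[-0.05, 0.997, 0.05], [0.705, 0.071, -0.706], [-0.707, 0.0, -0.707]]
ft_force: [0.8, 0.3, 0.7]
grip_width: 0.0849
[-37.2218  47.9766  60.205   33.0123 102.8435 -42.927 ]
```

View pics/w3.png

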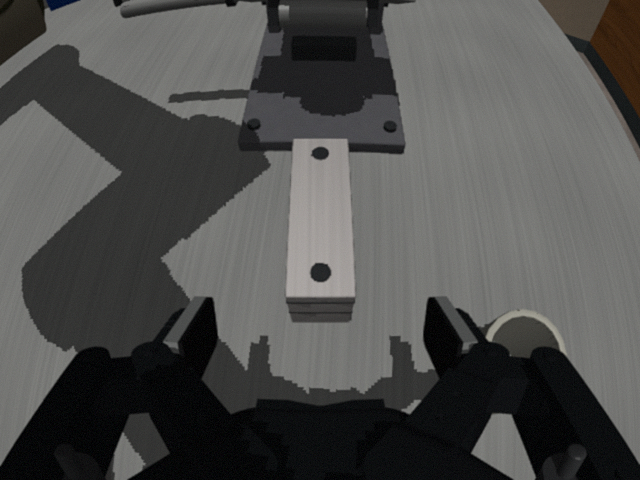

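The tilted wrist view shows the stack in line with the foot. Its holes are at (320,153) and (320,272). The slab's near edge runs from (240,149) to (404,151), and the stop's lower edge from (293,60) to (356,60).

Run:
```python
from h import *
f=[plane("wrist",p,.014)[:2] for p in [(240,150),(404,152),(293,60),(356,60),(253.5,124.5),(390,127)]]
h=[plane("wrist",p,.055)[:2] for p in [(320.5,153),(320,272)]]
print(np.array(f),np.array(h))
for a,b in [(0,1),(2,3),(4,5)]: d=f[a]-f[b]; print(np.linalg.norm(d),np.degrees(np.arctan2(d[1],d[0]))-90+360)
d=h[0]-h[1];print(np.linalg.norm(d),np.degrees(np.arctan2(d[1],d[0])),np.mean(h,0))
a=np.radians(93.9);ex=np.array([np.cos(a),np.sin(a)])
print("C", np.mean(f[:2],0)+.115*ex, np.mean(f[2:4],0)-.01*ex)
```

```text
[[0.5343 0.0144]
 [0.6772 0.0229]
 [0.5642 0.1533]
 [0.6338 0.1591]
 [0.5404 0.0466]
 [0.6661 0.0529]] [[ 0.6072 -0.0215]
 [ 0.6135 -0.112 ]]
0.14315866860549376 93.41137571757531
0.06980212342641928 94.75241279520083
0.12576952714031087 92.85852232652837
0.09062473360309496 93.96585805408598 [ 0.6104 -0.0667]
C [0.5979 0.1334] [0.5997 0.1463]
```

```bash
python3 -m pendant '{"travel":[[0,0,-11],[0,0,-11],[-1,14,-14],[-1,14,-14],[-1,14,-14],[-1,10,-10],[0,5,-4],[0,0,0],[0,0,0]],"delta_rot":[[0,0,0],[0,0,0],[0,0,0],[0,0,0],[0,0,0],[0,0,0],[0,0,0],[0,0,0],[0,0,0]]}' 85
python3 -m pendant '{"travel":[[0,0,0],[0,0,0],[0,0,0],[0,0,0],[0,0,0],[0,0,0],[0,0,0]],"delta_rot":[[0,0,0],[0,0,0],[0,0,0],[0,0,0],[0,0,0],[0,0,0],[0,0,0]]}' 0 120
```

```text
time_s: 12.55
position: [0.6121, -0.0901, 0.0235]
tool_rot: [[-0.051, 0.997, 0.053], [0.705, 0.074, -0.706], [-0.708, 0.002, -0.707]]
ft_force: [-0.4, -0.1, 0.3]
grip_width: 0.0852
time_s: 13.13
position: [0.6121, -0.091, 0.0238]
tool_rot: [[-0.05, 0.997, 0.053], [0.705, 0.072, -0.706], [-0.708, 0.002, -0.706]]
ft_force: [-1.4, -5.8, 6.0]
grip_width: 0.039
```

```bash
python3 -m pendant '{"travel":[[0,0,6],[0,0,10],[0,0,7],[0,0,0],[-1,10,0],[-1,15,0],[-1,15,0],[-1,10,0],[0,0,0],[0,0,0]],"delta_rot":[[0,0,0],[0,0,0],[0,0,0],[0,0,0],[0,0,0],[0,0,0],[0,0,0],[0,0,0],[0,0,0],[0,0,0]]}'
python3 - <<'E'
from h import *
a=eyes.get_image("side")[140:380,220:480,::-1]; cv2.imwrite("pics/s3.png",cv2.resize(a,None,fx=2.5,fy=2.5))
E
```

```text
time_s: 13.97
position: [0.6077, -0.0392, 0.0463]
tool_rot: [[-0.052, 0.997, 0.053], [0.705, 0.074, -0.705], [-0.707, 0.001, -0.707]]
ft_force: [-0.3, -0.3, -5.3]
grip_width: 0.039
```

View pics/s3.png

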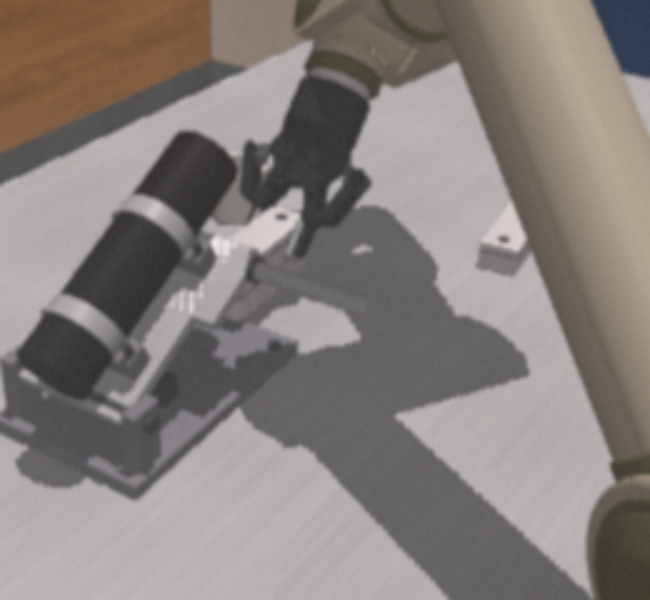

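```bash
python3 -m pendant '{"travel":[[-1,12,0],[-1,15,0],[-1,15,0],[-1,15,0],[-1,15,0],[-1,10,0],[0,6,0],[0,0,0],[0,0,-3],[0,0,-3],[0,0,-1],[0,0,0]],"delta_rot":[[0,0,0],[0,0,0],[0,0,0],[0,0,0],[0,0,0],[0,0,0],[0,0,0],[0,0,0],[0,0,0],[0,0,0],[0,0,0],[0,0,0]]}'
python3 -m pendant '{"travel":[[0,0,-1],[0,0,0],[0,0,0]],"delta_rot":[[0,0,0],[0,0,0],[0,0,0]]}'
python3 - <<'E'
from h import *
cv2.imwrite("pics/w4.png",eyes.get_image("wrist")[:,:,::-1])
E
```

```text
time_s: 15.02
position: [0.6019, 0.0471, 0.0388]
tool_rot: [[-0.05, 0.997, 0.051], [0.705, 0.072, -0.705], [-0.707, 0.001, -0.707]]
ft_force: [0.1, -0.1, -4.0]
grip_width: 0.0388
time_s: 15.27
position: [0.6019, 0.0475, 0.0383]
tool_rot: [[-0.05, 0.997, 0.052], [0.705, 0.072, -0.705], [-0.707, 0.001, -0.707]]
ft_force: [-0.8, -0.1, -4.1]
grip_width: 0.0387
```

View pics/w4.png

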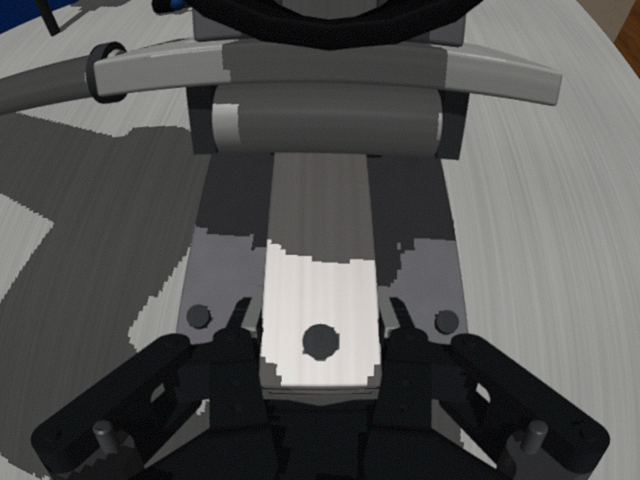

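The stack is centred on the foot: its hole at 320 lies between the foot's holes at 199 and 447. It is under the raised roller and clear of it. Next I'll lower it the last millimetre and slide it home.

```bash
python3 -m pendant '{"travel":[[0,0,-1],[0,0,-0.5],[0,3,0],[0,3,0],[-1,3,0],[0,3,0],[0,2,0],[0,0,0],[0,0,0]],"delta_rot":[[0,0,0],[0,0,0],[0,0,0],[0,0,0],[0,0,0],[0,0,0],[0,0,0],[0,0,0],[0,0,0]]}'
python3 -m pendant '{"travel":[[0,2,0],[0,2,0],[0,0,0],[0,0,0]],"delta_rot":[[0,0,0],[0,0,0],[0,0,0],[0,0,0]]}'
```

```text
time_s: 16.07
position: [0.6015, 0.0617, 0.0379]
tool_rot: [[-0.049, 0.997, 0.054], [0.706, 0.072, -0.705], [-0.707, 0.004, -0.707]]
ft_force: [1.4, -2.9, 6.2]
grip_width: 0.0388
time_s: 16.4
position: [0.6016, 0.0654, 0.0379]
tool_rot: [[-0.048, 0.997, 0.054], [0.705, 0.072, -0.705], [-0.707, 0.004, -0.707]]
ft_force: [0.4, -3.5, 6.4]
grip_width: 0.0388
```

Sliding friction is about 3.5 N, with no stop contact yet.

```bash
python3 -m pendant '{"travel":[[0,1,0],[0,1,0],[0,1,0],[0,1,0],[0,0,0],[0,0,0]],"delta_rot":[[0,0,0],[0,0,0],[0,0,0],[0,0,0],[0,0,0],[0,0,0]]}'
python3 -m pendant '{"travel":[[0,1,0],[0,1,0],[0,1,0],[0,0,0],[0,0,0]],"delta_rot":[[0,0,0],[0,0,0],[0,0,0],[0,0,0],[0,0,0]]}'
```

```text
time_s: 16.9
position: [0.6016, 0.0684, 0.0378]
tool_rot: [[-0.048, 0.997, 0.053], [0.704, 0.072, -0.706], [-0.708, 0.004, -0.706]]
ft_force: [-0.3, -10.3, 8.0]
grip_width: 0.039
time_s: 17.32
position: [0.6017, 0.0685, 0.0378]
tool_rot: [[-0.047, 0.997, 0.053], [0.702, 0.071, -0.709], [-0.711, 0.004, -0.703]]
ft_force: [-6.2, -29.5, 11.4]
grip_width: 0.0386
```

```bash
python3 -m pendant '{"travel":[[0,-3,0],[0,0,0],[0,0,0]],"delta_rot":[[0,0,0],[0,0,0],[0,0,0]]}'
python3 -m pendant '{"travel":[[0,0,0],[0,0,0],[0,0,0],[0,0,0],[0,0,0],[0,-5,5],[0,-15,15],[1,-20,20],[1,-25,25],[1,-25,25],[0,0,0],[0,0,0]],"delta_rot":[[0,0,0],[0,0,0],[0,0,0],[0,0,0],[0,0,0],[0,0,0],[0,0,0],[0,0,0],[0,0,0],[0,0,0],[0,0,0],[0,0,0]]}' 85
python3 - <<'E'
from h import *
im=eyes.get_image("wrist"); cv2.imwrite("pics/w5.png",im[:,:,::-1])
E
```

```text
time_s: 17.57
position: [0.6015, 0.0684, 0.0378]
tool_rot: [[-0.048, 0.997, 0.053], [0.705, 0.072, -0.706], [-0.708, 0.003, -0.706]]
ft_force: [-2.0, -11.9, 8.7]
grip_width: 0.0392
time_s: 18.57
position: [0.6044, -0.0217, 0.1279]
tool_rot: [[-0.047, 0.997, 0.053], [0.704, 0.071, -0.706], [-0.708, 0.004, -0.706]]
ft_force: [0.0, 0.3, -0.1]
grip_width: 0.0849
```

View pics/w5.png

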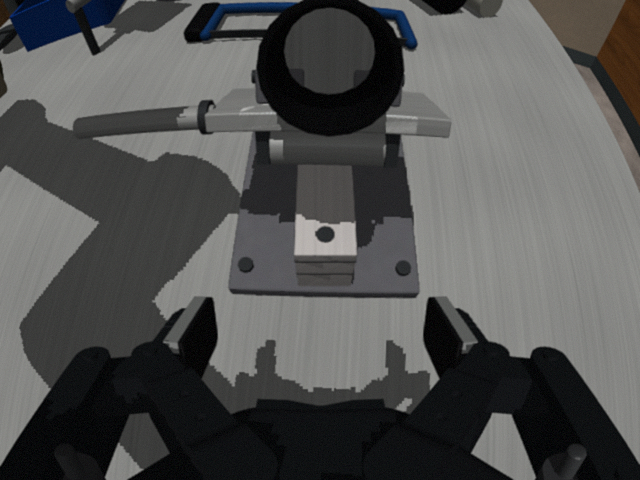

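The stack is home: its near end is about 5 mm inside the slab edge, it is square, and the roller is clear above it. Now to the bar.

```bash
python3 -m pendant '{"travel":[[-17,0,8],[-17,0,8],[-18,0,8],[-18,0,8],[-18,0,8],[-18,0,8],[-18,0,8],[-17,0,4],[0,0,0]],"delta_rot":[[-0.0979,-0.007,0],[-0.0979,-0.007,0],[-0.0979,-0.007,0],[-0.0979,-0.007,0],[-0.0979,-0.007,0],[-0.0979,-0.007,0],[-0.0979,-0.007,0],[-0.0979,-0.007,0],[0,0,0]]}'
python3 -m pendant '{"travel":[[0,8,0],[0,8,0],[0,8,0],[0,8,0],[0,8,0],[0,9,0],[0,9,0],[0,9,0],[0,9,0],[0,9,0],[0,9,0],[0,9,0],[0,9,0],[0,0,0],[0,0,0]],"delta_rot":[[0,0,-0.1214],[0,0,-0.1214],[0,0,-0.1214],[0,0,-0.1214],[0,0,-0.1214],[0,0,-0.1214],[0,0,-0.1214],[0,0,-0.1214],[0,0,-0.1214],[0,0,-0.1214],[0,0,-0.1214],[0,0,-0.1214],[0,0,-0.1214],[0,0,0],[0,0,0]]}'
python3 - <<'E'
from h import *
im=cv2.imread("pics/w5.png") 
s=env.observe();print(s["position"],s["q"])
E
```

```text
time_s: 19.37
position: [0.4597, -0.0174, 0.1871]
tool_rot: [[-0.001, 0.997, 0.078], [-0.004, 0.078, -0.997], [-1.0, -0.001, 0.003]]
ft_force: [1.5, 0.4, 0.5]
grip_width: 0.0851
time_s: 20.62
position: [0.4625, 0.0922, 0.1859]
tool_rot: [[-0.002, 0.071, -0.997], [0.001, -0.997, -0.071], [-1.0, -0.001, 0.002]]
ft_force: [-0.8, -0.7, 0.0]
grip_width: 0.0849
[0.4625 0.0922 0.1859] [-3.1734 16.4832 90.6425  0.0365 73.0027 82.7204]
```

```bash
python3 -m pendant '{"travel":[[0,-1,-15],[0,0,-20],[0,0,-20],[0,0,-14],[0,0,-9],[0,0,0],[0,0,0]],"delta_rot":[[0,0,0],[0,0,0],[0,0,0],[0,0,0],[0,0,0],[0,0,0],[0,0,0]]}' 85
python3 -m pendant '{"travel":[[0,0,0],[0,0,0],[0,0,0],[0,0,0],[0,0,0],[0,0,0],[0,0,0]],"delta_rot":[[0,0,0],[0,0,0],[0,0,0],[0,0,0],[0,0,0],[0,0,0],[0,0,0]]}' 0 40
```

```text
time_s: 21.2
position: [0.463, 0.0905, 0.1088]
tool_rot: [[-0.001, 0.067, -0.998], [0.0, -0.998, -0.067], [-1.0, -0.0, 0.001]]
ft_force: [-0.0, 0.5, -0.5]
grip_width: 0.0849
time_s: 21.78
position: [0.463, 0.0906, 0.1091]
tool_rot: [[0.0, 0.066, -0.998], [-0.0, -0.998, -0.066], [-1.0, 0.0, -0.0]]
ft_force: [-1.1, -1.2, 3.3]
grip_width: 0.0144
```

```bash
python3 -m pendant '{"travel":[[0,-0.9,-2],[0,-0.9,-2],[0,-0.9,-2],[0,-0.9,-2],[0,-0.8,-2],[0,-0.8,-2],[0,-0.8,-2],[0,-0.7,-2],[0,-0.7,-2],[0,0,0],[0,0,0]],"delta_rot":[[0,0,0],[0,0,0],[0,0,0],[0,0,0],[0,0,0],[0,0,0],[0,0,0],[0,0,0],[0,0,0],[0,0,0],[0,0,0]]}'
python3 -m pendant '{"travel":[[0,-0.35,-1],[0,-0.35,-1],[0,-0.3,-1],[0,0,0],[0,0,0]],"delta_rot":[[0,0,0],[0,0,0],[0,0,0],[0,0,0],[0,0,0]]}'
```

```text
time_s: 22.7
position: [0.4634, 0.0831, 0.091]
tool_rot: [[0.001, 0.065, -0.998], [-0.0, -0.998, -0.065], [-1.0, 0.0, -0.001]]
ft_force: [1.2, -3.8, 1.8]
grip_width: 0.0146
time_s: 23.12
position: [0.4634, 0.0821, 0.0881]
tool_rot: [[0.001, 0.066, -0.998], [-0.0, -0.998, -0.066], [-1.0, 0.0, -0.001]]
ft_force: [1.3, -2.6, 4.5]
grip_width: 0.0144
```

```bash
for i in 1 2 3; do python3 -m pendant '{"travel":[[0,-0.35,-1],[0,0,0],[0,0,0]],"delta_rot":[[0,0,0],[0,0,0],[0,0,0]]}' | grep -E "pos|ft"; done
```

```text
position: [0.4634, 0.0818, 0.0871]
ft_force: [2.2, -3.4, 4.7]
position: [0.4634, 0.0815, 0.0861]
ft_force: [2.7, -2.2, 4.8]
position: [0.4634, 0.0812, 0.0851]
ft_force: [2.7, -3.2, 5.6]
```

```bash
for i in 1 2; do python3 -m pendant '{"travel":[[0,-0.3,-1],[0,0,0],[0,0,0]],"delta_rot":[[0,0,0],[0,0,0],[0,0,0]]}' | grep -E "pos|ft"; done
```

```text
position: [0.4634, 0.0809, 0.0841]
ft_force: [1.9, -3.7, 5.7]
position: [0.4635, 0.0808, 0.084]
ft_force: [-1.8, -1.8, 16.5]
```

```bash
python3 -m pendant '{"travel":[[0,0,0],[0,0,0],[0,0,0],[0,0,0],[0,0,0],[0,0,0],[0,0,15],[0,0,30],[0,0,35],[0,-30,0],[0,-35,0],[0,-35,0],[0,0,0],[0,0,0]],"delta_rot":[[0,0,0],[0,0,0],[0,0,0],[0,0,0],[0,0,0],[0,0,0],[0,0,0],[0,0,0],[0,0,0],[0,0,0],[0,0,0],[0,0,0],[0,0,0],[0,0,0]]}' 85
python3 - <<'E'
from h import *
a=cv2.resize(eyes.get_image("side")[180:360,200:440,::-1],None,fx=1.67,fy=1.67); b=cv2.resize(eyes.get_image("scene")[190:340,140:440,::-1],None,fx=2,fy=2)[:,:]
w=cv2.resize(eyes.get_image("wrist")[:,:,::-1],None,fx=.55,fy=.55)
c=np.zeros((570,760,3),np.uint8); c[:a.shape[0],:a.shape[1]]=a; c[:w.shape[0],405:405+w.shape[1]]=w[:,:355]; c[270:270+300,80:680]=b[:300]
cv2.imwrite("pics/end.png",c)
E
```

```text
time_s: 25.53
position: [0.4628, -0.0207, 0.1627]
tool_rot: [[-0.0, 0.063, -0.998], [0.0, -0.998, -0.063], [-1.0, -0.0, 0.0]]
ft_force: [0.4, 0.6, -0.2]
grip_width: 0.085
```

View pics/end.png

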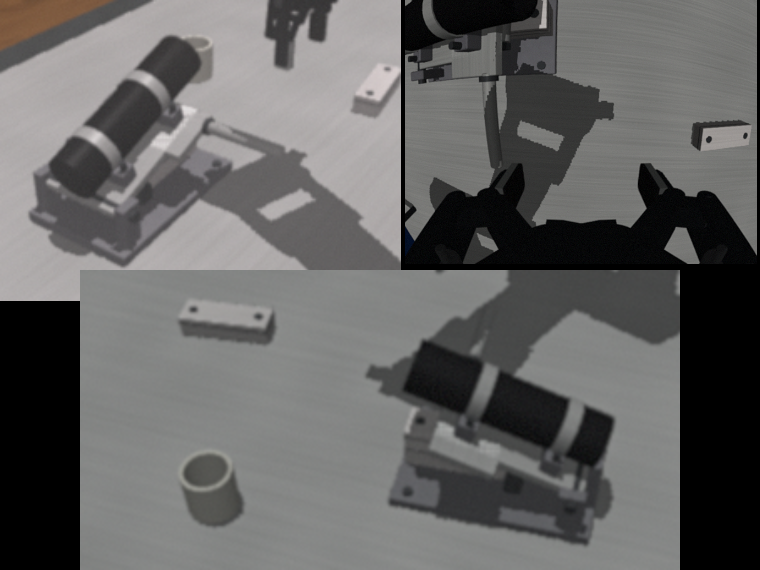

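The end views show the cradle resting at the mid angle on the stack. The stack's near end shows at about (420,425) of the scene panel. The low stack and coupling are where they were, and the gripper is clear.

```bash
python3 -c "
from rig import close_job,env
print(env.observe()['time_s']); print(close_job())"
```

```text
25.6833
the job is handed in; nothing more can be done
None
```

The job is done and handed in at 25.7 s, but I could not measure the final contact force after letting go. I viewed 11 pictures; the plan was about 8 and the limit is 12.

- **Raising:** I lifted the cradle by the side bar to about 0.47 rad, worked out from the tool's path.
- **Stack:** A 45° grasp looked out of reach where the tall stack lay, so I carried it upright to in front of the foot. I then regrasped it with the tool leaning 45° and slid it in under the raised roller. It stopped at the stop block, with about 30 N on the tool. That was within 1 mm of where I had worked out home to be, and in the picture it looked square and centred.
- **Lowering:** I brought the bar down about 1 mm at a time. The lowering force was about 5 N until the bar stopped, then it rose to 16.5 N, so roughly 11 N was on the roller. Then I let go and backed off.

**Last checks:** The final pictures show the cradle resting on the stack, the low stack and coupling apparently unmoved, and the gripper touching nothing. The hacksaw was not in the last crops, but the arm never came near it. I inferred the final angle and the remaining roller contact from where the bar stopped and from the hinge's stiffness.

**Disagreements:** The bar lay about 3.5 mm from my first estimate, so the first grip pushed sideways with 42 N at the wrist until I re-centred. My wrist-camera estimates of the foot's centre also differed by up to 13 mm along the foot, so I relied on the contact with the stop instead.

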